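# Bond a lug to a sloped panel and hold it flush

## Robot

A 6-joint arm with a two-finger parallel gripper is mounted at the origin on the work surface; the furniture and walls round the work are solid. World frame = base frame: x ahead of the robot, y to its left, z up, the work surface at z = 0. Lengths are in m, angles in rad, forces in N, time in s.
With the tool pointing down it reaches from about 0.375 to 0.75 m from the base axis. Payload 9 kg.
Tool frame: the origin (TCP) lies midway between the tips of the shut fingers; the grasp point (between the pads) lies 19 mm behind it; z points along the fingers, y is the direction in which the jaws open and shut (so a half turn about z gives the same grasp; the last joint's range is limited). The gripper opens to 85 mm and grips with 20 to 120 N. Pads are 22 mm wide; open, the fingers measure 114 mm over their backs; the gripper's body (76 mm by 85 mm) begins 54 mm behind the grasp point. The pads swing forward as they close: fully open they stand 13 mm farther back than shut.
Start: joints at [0.933, 0.104, 0.097, 1.564, 0, 1.353], TCP at [0.245, 0.548, 0.231] pointing down, gripper open.
Joint ranges: [-2.99, 2.99], [-0.84, 1.86], [-1.1, 1.16], [-1.84, 2.11], [-1.51, 1.56], [-3.14, 3.14]. Speed limits (rad/s): [2.22, 2.22, 2.57, 3.14, 3.14, 3.14].

## Interface

Orientations are given as a unit quaternion [x, y, z, w].
In Python, from cell import get_obs, grab_frame, finish_job gives the robot as it stands. The module is installed in compiled form; this text tells all that it offers.
- The arm moves only by the tool jog_arm, never from a script. Its argument "targets" is a list that holds one entry, the list of rows, each a list of 4 numbers: the shift along the tool's x, y, z in cm, then the turn about the tool's z in degrees. In form: [[[dx, dy, dz, yaw], ...]]. A call has 1 to 8 rows; each row is the pose to reach, as a shift and turn from the pose commanded when the call began, along the tool's axes at that moment; what a row does not reach only later rows make up. A row lasts 1/10 s, in which the tool goes at most 50 mm and 8.59 degrees, less where a joint would pass 70% of its speed; a pose out of reach is approached as far as the arm can. A call with a gripper value outside its range is refused whole. "grip" is the gripper command: -1 is shut, 1 is fully open, values between are in proportion, set as the call begins (left out, the last holds). The fingers move at their own pace and stop on an object; the grip force is fixed at half the most. Time passes only in rows, so rows that repeat a pose let the fingers close. It gives the time, the measured TCP pose, the force and the opening at its end, in the units of the state.
- get_obs(): the state, without advancing time (a new reading comes with each control period).
- grab_frame(name): name is "scene" or "top" or "wrist"; returns a dict with "image" (400x640x3 uint8, blue, green, red), "depth" (400x640 float32, m along the optical axis (not along the pixel's ray), 0 where there is no reading), "fx", "fy", "cx", "cy" (pixels), "k1" (the pictures are not rectified: a ray, as slopes to the right and down, at radius r is drawn at 1 + k1 r^2 times it, then the intrinsics apply), "T" (4x4, takes a point from camera to world coordinates). Camera axes: x right, y up, looking along -z (the intrinsics and any distortion apply to the point x, -y, -z); pixel columns grow to the right and rows downward; lengths in m; the calibration is good to about 2 mm. A picture is of the moment at which its call begins.
- finish_job(): hands the job in, once; it reports no verdict.
The state is a dict: "time": time; "joint_pos": joint angles; "joint_velocities": joint speeds; "joint_torque": joint torques, N m; "tool_pos": TCP position; "eef_rot": TCP orientation; "ft_force": force on the tool from outside, world axes, zero at the start; "moment": the same for the moment, N m; "opening": opening from 0.0 (shut) to 1.0 (fully open).
Only numpy, scipy, OpenCV 4.12 (cv2) and the standard library are available. Lean on these libraries where they do the work, as an engineer would, in place of code of your own. Each camera call takes 0.05 s, during which the arm holds its last target. There are 200 camera calls.

## Task

First lock the blue carriage where it stands by turning its black clamp knob clockwise as far as it goes; while the knob is slack the carriage slides away from any push. Then take the aluminium lug by its upright web, tilt it to the slope of the red panel and set its foot flush on the dark tape strip, centred on it and running the same way, and finish still gripping the lug and pressing it on the tape with about 10 N so that the tape can take. Leave the masking tape roll, the jar and the hose coupler alone.

Things in the scene. Friction and masses are not known exactly. Their poses are not given: they have to be found in the camera images.
- clamp_knob (a joint): Clamp knob of the carriage, rad: 0 = fully slack, grows clockwise seen from above, 1.4 = hard end stop, clamp tight. The screw begins to bite at about 0.75; from there the torque rises to about 0.4 N m. It stays where it is left. At the start it lies between 0 and 0.25.
- knob_grip (a point): Point on the knob's vertical axis at the height to grip. The knob is a black bar 48 mm long (its own x axis), 13 mm thick (y) and 34 mm tall (z), on a 30 mm round collar; this point is 30 mm above the knob's foot, 33 mm above the carriage's top and 13 mm below the bar's top, with the collar's top 21 mm below it. The axes turn with the knob.
- carriage (a joint): Travel of the blue carriage along the rail of the stand, m: grows away from the robot's side, toward the high end of the slope; range -0.02 to 0.07. Loose (0.4 N of friction) until the knob is tight.
- carriage_top (a point): Point on the carriage's top on the knob's axis, at its foot; x points along the rail from the knob toward the panel, z up. The carriage is 88 mm wide (126 mm at the tilting table). The middle of the tape strip lies about 108 mm from here along x and about 50 mm above this point; the panel's lower edge comes to about 60 mm from the knob's axis.
- tilt_table (a joint): Slope of the tilting table that carries the panel, rad: 0 = level; between 0.12 and 0.55. Held stiffly; a push of 25 N does not turn it.
- test_panel: Red painted panel, 90 x 98 mm, on the tilting table of the carriage, with a dark strip of mounting tape (60 x 32 mm, 1.5 mm thick) stuck on its middle. Origin: the centre of the tape's upper face. z = outward normal of the face; x = up the slope, along the strip's length; y = level, across the slope. The panel's own face is at z = -1.5 mm. The face leans toward the knob: its low edge is on the knob's side. A rigid face: it gives less than 1 mm.
- lug: Aluminium lug, loose, 90 to 180 g: a foot 80 x 52 x 5 mm (x, y, z) with an upright web 40 mm long (x), 10 mm thick (y) and rounded at the top, 58 mm above the underside. Origin: centre of the underside of the foot; z up out of the foot along the web. A half turn about z makes no difference. It stands on the bench on its foot at the start.
- lug_grip (a point): Middle of the lug's web, 34 mm above its underside (24 mm below its top), the place to grip it across its 10 mm thickness (its y axis). Same axes as the lug.
- tape_roll: Bystander: roll of cream masking tape lying flat, 100 mm across, 24 mm tall. Origin: centre of its underside.
- washer_jar: Bystander: clear jar with a black lid, 62 mm across, 84 mm tall. Origin: centre of its underside.
- coupler_1: Bystander: grey hose coupler lying on the bench, 73 mm long (y), 24 mm thick. Origin: centre of its underside.
There are look-alikes about, which are no part of the job. What is shaped like the lug but green or pink is not meant.

How it is judged:
By the outcome, as a careful person would: the job done as asked, in the order asked, and still so for the second after the job is handed in, while the arm keeps its last pose, push and grip.
It also fails if it takes over 48 s, if anything falls off the work surface, if the arm or the gripper's body presses on something with over 40 N, if the wrist force passes 120 N, or if a joint passes its speed limit or range.

## Working session

There is one attempt and no reset: what is moved stays moved. The work goes in short steps, Python scripts to look and compute and a tool call to move; the robot and the scene stay as the last step left them, time stands still between calls to the robot, and variables do not carry over. Pictures are saved under pics/ and viewed, on a budget of 10 in all, crops included, one or two more only if the job needs it, and the job is handed in when it is done.

Besides the shell and the picture viewer there is one more tool, called by a JSON object that holds its "api" and its "payload", one argument or row to a line. jog_arm: Moves the arm, as the interface text tells. Its arguments: {"type":"object","properties":{"targets":{"type":"array"},"grip":{"type":"number"}},"required":["targets"]}

```bash
mkdir -p pics; cat > h.py <<'E'
import numpy as np, cv2
from scipy.spatial.transform import Rotation as R
from cell import get_obs, grab_frame, finish_job
def pts(f):
    h,w=f['depth'].shape; v,u=np.mgrid[0:h,0:w].astype(float)
    K=np.array([[f['fx'],0,f['cx']],[0,f['fy'],f['cy']],[0,0,1]])
    p=cv2.undistortPoints(np.stack([u.ravel(),v.ravel()],1)[:,None],K,np.array([f['k1'],0,0,0,0.]))[:,0]
    d=f['depth'].ravel(); P=np.stack([p[:,0]*d,-p[:,1]*d,-d],1)
    W=P@f['T'][:3,:3].T+f['T'][:3,3]; W[d==0]=np.nan
    return W.reshape(h,w,3)
def save(name,tag):
    f=grab_frame(name); cv2.imwrite(f'pics/{tag}.png',f['image']); np.savez(f'pics/{tag}.npz',P=pts(f),**f); return f
E
python3 - <<'E'
from h import *
o=get_obs();print(o)
a=save('top','top0');b=save('scene','scene0')
for f in(a,b):print(f['T'].round(3),f['fx'],f['k1'])
E
```

```text
{'time': 0.0, 'joint_pos': array([9.33326255e-01, 1.04718790e-01, 9.64672447e-02, 1.56389739e+00,
       5.41994174e-06, 1.35310263e+00]), 'joint_velocities': array([-0.00165662, -0.00214111, -0.00170647, -0.00075252, -0.00255908,
       -0.00160719]), 'joint_torque': array([ 1.77506729e-03, -5.56935382e+01,  5.03645718e+01,  1.74311420e-02,
       -2.42910064e-04, -6.51764637e-06]), 'tool_pos': array([0.24431694, 0.54763993, 0.2305098 ]), 'eef_rot': array([ 2.08350496e-01,  9.78053993e-01, -6.14292304e-04, -2.82909573e-04]), 'ft_force': array([-0.21639171,  0.63177584,  1.31444776]), 'moment': array([ 0.07700646, -0.02367352,  0.00929003]), 'opening': 1.0024226293794873}
[[-0.014  0.972 -0.234  0.349]
 [-1.    -0.012  0.009  0.08 ]
 [ 0.006  0.234  0.972  1.033]
 [ 0.     0.     0.     1.   ]] 412.1502183205712 -0.04643443610339639
[[ 0.629  0.391 -0.672 -0.285]
 [-0.778  0.311 -0.546 -0.584]
 [-0.004  0.866  0.499  0.701]
 [ 0.     0.     0.     1.   ]] 409.27125367205576 -0.0881085882441265
```

View pics/top0.png

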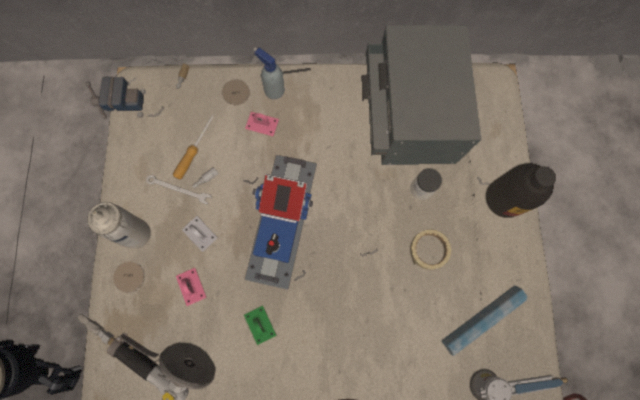

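View pics/scene0.png

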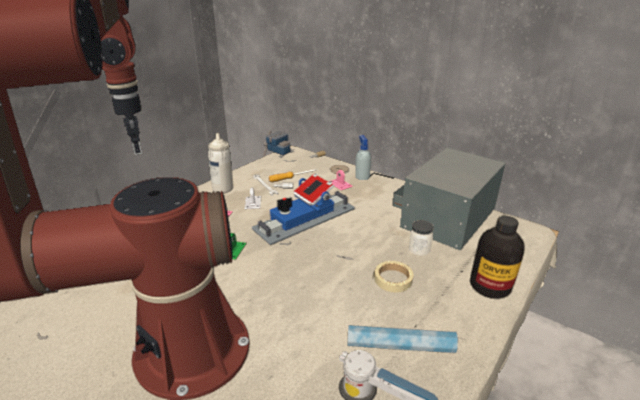

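Top view: the lug candidates are aluminium (198,233), pink (262,122), pink (191,286) and green (260,324). The aluminium one fits the description. The knob is at (273,243), the red panel at (283,198), the coupler near (205,177), the tape roll at (431,250) and the jar at (428,183). The scene view agrees: lug (253,199), knob (284,206), panel (313,189).

```bash
python3 - <<'E'
from h import *
d=np.load('pics/top0.npz');P=d['P'];im=d['image']
c=im[150:310,165:325];cv2.imwrite('pics/crop0.png',cv2.resize(c,(600,600),interpolation=cv2.INTER_CUBIC))
def st(n,m):
    q=P[m];q=q[~np.isnan(q[:,0])];print(n,len(q),np.median(q,0).round(4),q.min(0).round(3),q.max(0).round(3));return q
v,u=np.mgrid[0:400,0:640]
hsv=cv2.cvtColor(im,cv2.COLOR_BGR2HSV)
def box(a,b,r):return (abs(u-a)<r)&(abs(v-b)<r)
# lug by height
m=box(198,233,22)&(P[...,2]>0.003)&(hsv[...,1]<60)
q=st('lug',m); rc=cv2.minAreaRect((q[:,:2]*1000).astype(np.float32));print(rc)
q=st('lugweb',box(198,233,18)&(P[...,2]>0.03))
if len(q)>3:print(cv2.minAreaRect((q[:,:2]*1000).astype(np.float32)))
red=((hsv[...,0]<8)|(hsv[...,0]>172))&(hsv[...,1]>150)&box(283,198,30)
q=st('red',red)
tape=box(283,198,10)&(hsv[...,2]<90);q2=st('tape',tape)
qq=q[q[:,2]>.05];A=np.c_[qq[:,:2],np.ones(len(qq))];s=np.linalg.lstsq(A,qq[:,2],rcond=None)[0]
for _ in range(3):
  r=abs(A@s-qq[:,2]);k=r<.006;s=np.linalg.lstsq(A[k],qq[k,2],rcond=None)[0]
print('plane',s,'tilt',np.arctan(np.hypot(*s[:2])),'dir',np.arctan2(s[1],s[0]),k.sum())
blue=(abs(hsv[...,0]-113)<12)&(hsv[...,1]>120)&box(273,243,26);q=st('blue',blue)
kn=box(273,243,14)&(hsv[...,2]<60);q=st('knob',kn)
base=box(280,222,75)&(hsv[...,1]<60)&(P[...,2]>.008)&(P[...,2]<.03)&(u>240)&(u<322);q=st('rail',base);print(cv2.minAreaRect((q[:,:2]*1000).astype(np.float32)))
E
```

```text
lug 527 [0.5158 0.3561 0.0053] [0.465 0.308 0.003] [0.568 0.411 0.059]
((516.3001708984375, 359.09112548828125), (102.93954467773438, 102.04119110107422), 89.47612762451172)
lugweb 81 [0.5149 0.3557 0.0525] [0.5   0.345 0.031] [0.535 0.373 0.059]
((517.6749877929688, 359.02618408203125), (39.79875564575195, 11.053513526916504), 43.86830520629883)
red 1013 [0.5804 0.1452 0.1028] [0.535 0.093 0.082] [0.626 0.198 0.124]
tape 244 [0.5814 0.1448 0.1047] [0.561 0.128 0.092] [0.602 0.164 0.116]
plane [ 0.44452802 -0.10135708 -0.14057058] tilt 0.4277800359559089 dir -0.22417807462334982 1011
  return _methods._mean(a, axis=axis, dtype=dtype,
  ret = um.true_divide(
Traceback (most recent call last):
ValueError: zero-size array to reduction operation minimum which has no identity
```

View pics/crop0.png

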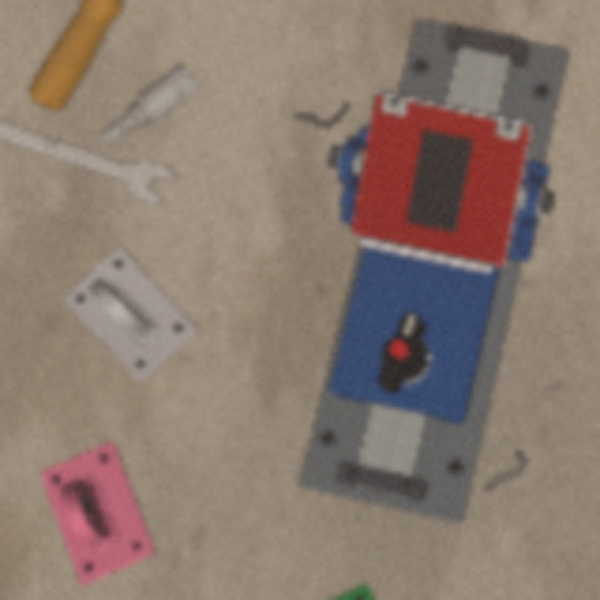

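The crop shows the aluminium lug (125,312), the knob bar (402,352) with its clamp direction about 24° off the rail, and the tape strip (440,180). The choice of lug is confirmed.

```bash
python3 - <<'E'
from h import *
d=np.load('pics/top0.npz');P=d['P'];im=d['image'];v,u=np.mgrid[0:400,0:640]
hsv=cv2.cvtColor(im,cv2.COLOR_BGR2HSV)
box=lambda a,b,r:(abs(u-a)<r)&(abs(v-b)<r)
q=P[box(273,243,16)];z=q[:,2];print(np.histogram(z,bins=np.arange(.03,.12,.005)))
kn=q[(z>.085)];print('knob',len(kn),kn.mean(0),cv2.minAreaRect((kn[:,:2]*1000).astype(np.float32)))
bl=(hsv[...,0]>100)&(hsv[...,0]<125)&(hsv[...,1]>100)&box(273,243,26)
q=P[bl];print('blue',np.nanmedian(q,0));q=q[abs(q[:,2]-np.nanmedian(q[:,2]))<.01];print(cv2.minAreaRect((q[:,:2]*1000).astype(np.float32)))
t=box(283,198,16)&(hsv[...,2]<90)&(hsv[...,1]<120);q=P[t];print('tape',len(q),q.mean(0),cv2.minAreaRect((q[:,:2]*1000).astype(np.float32)))
s=P[box(280,222,72)];s=s[(s[:,2]>.006)&(s[:,2]<.03)];print('plate',np.median(s,0),cv2.minAreaRect((s[:,:2]*1000).astype(np.float32)))
M=R.from_quat(get_obs()['eef_rot']).as_matrix();print(M.round(3))
f=save('wrist','w0');print(np.linalg.inv(np.r_[np.c_[M,get_obs()['tool_pos']],[[0,0,0,1]]])@f['T'],f['fx'])
E
```

```text
(array([  2,   3,   2,   3, 352, 387,   4,  26,   5,   6,   5,   5,  13,
        59,  67,   1,   0]), array([0.03 , 0.035, 0.04 , 0.045, 0.05 , 0.055, 0.06 , 0.065, 0.07 ,
       0.075, 0.08 , 0.085, 0.09 , 0.095, 0.1  , 0.105, 0.11 , 0.115]))
knob 145 [0.47698199 0.16866722 0.09890667] ((477.2395324707031, 169.0377655029297), (18.377519607543945, 47.00587844848633), 61.22685623168945)
blue [0.4985764  0.15953057 0.05503004]
((494.5522155761719, 164.53289794921875), (84.28515625, 94.47761535644531), 76.96333312988281)
tape 308 [nan nan nan] ((581.9779663085938, 145.05734252929688), (29.15684700012207, 52.9874153137207), 75.98897552490234)
plate [0.47183446 0.15252398 0.01183448] ((548.9634399414062, 160.4912109375), (345.3662109375, 351.16522216796875), 2.513178825378418)
[[-0.913  0.408 -0.001]
 [ 0.408  0.913 -0.001]
 [ 0.    -0.001 -1.   ]]
[[ 9.46999598e-05  9.59828647e-01  2.80586813e-01  7.13542619e-02]
 [ 9.99999597e-01  1.59731437e-04 -8.83914422e-04 -7.10603432e-04]
 [-8.93224919e-04  2.80586783e-01 -9.59828245e-01 -1.41923269e-01]
 [ 0.00000000e+00  0.00000000e+00  0.00000000e+00  1.00000000e+00]] 282.32542945711504
```

{"api": "jog_arm", "payload": {
  "targets": [
    [[-4.6, -3.1, 0.3, 0.5], [-9.2, -6.2, 0.7, 1], [-13.8, -9.4, 1, 2], [-18.4, -12.5, 1.5, 3], [-23, -15.7, 2, 4], [-27.5, -18.8, 2.5, 4.7], [-32, -22, 3, 4.7], [-36.7, -25.1, 3.1, 4.7]]
  ],
  "grip": 1
}}

```text
time: 0.95
tool_pos: [0.4537, 0.2061, 0.2021]
eef_rot: [0.248, 0.969, 0.0, -0.0]
ft_force: [1.4, 1.1, 0.1]
opening: 1.001
```

{"api": "jog_arm", "payload": {
  "targets": [
    [[0, 0, 0, 0], [0, 0, 0, 0]]
  ]
}}

```text
time: 1.15
tool_pos: [0.4535, 0.2069, 0.2022]
eef_rot: [0.25, 0.968, -0.0, -0.0]
ft_force: [0.1, 0.5, 0.2]
opening: 0.999
```

```bash
cat >> h.py <<'E'
def pose():
    o=get_obs();M=R.from_quat(o['eef_rot']).as_matrix();p=o['tool_pos']
    print('t',round(o['time'],2),'p',p.round(4),'yang',np.degrees(np.arctan2(M[1,1],M[0,1])).round(2),'z',M[:,2].round(3),'F',o['ft_force'].round(2),'M',o['moment'].round(3),'op',round(o['opening'],3),'q',o['joint_pos'].round(2));return p,M,o
def to(target,p,M):
    d=(np.array(target)-p)@M; print('shift cm',(100*d).round(2))
E
python3 - <<'E'
from h import *
p,M,o=pose();f=save('wrist','w1');P=pts(f);z=P[...,2]
k=(z>.09)&(z<.108)&(np.hypot(P[...,0]-.477,P[...,1]-.169)<.035);q=P[k]
print(len(q),q.mean(0),np.percentile(q[:,2],[5,50,95]),cv2.minAreaRect((q[:,:2]*1000).astype(np.float32)))
im=f['image'];hsv=cv2.cvtColor(im,cv2.COLOR_BGR2HSV)
red=((hsv[...,0]<8)|(hsv[...,0]>172))&(hsv[...,1]>130)&(np.hypot(P[...,0]-.58,P[...,1]-.145)<.09);q=P[red];print('red',len(q),q.min(0),q.max(0))
E
```

```text
t 1.15 p [0.4535 0.2069 0.2022] yang 61.08 z [-0.001  0.    -1.   ] F [0.05 0.53 0.2 ] M [ 0.005 -0.025 -0.028] op 0.999 q [ 0.16 -0.21 -0.26  1.52  0.    0.67]
760 [0.47529264 0.16972792 0.09989842] [0.09399902 0.10077763 0.10265291] ((476.6805419921875, 168.56239318847656), (19.155000686645508, 46.74108123779297), 63.38623809814453)
red 2989 [0.53184153 0.091529   0.07379503] [0.60398771 0.19870582 0.11122677]
```

View pics/w1.png

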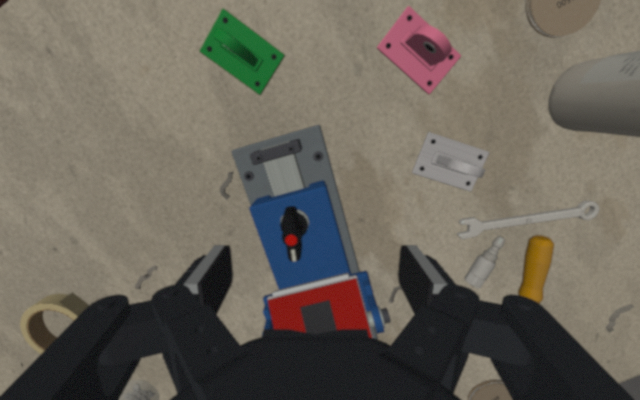

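The wrist view shows the knob bar from (290,208) to (294,260) with the red dot at (291,240). The jaws straddle it about 4 cm off, with the panel below at (320,310) and the lug at (452,162).

{"api": "jog_arm", "payload": {
  "targets": [
    [[-2, -1.1, 2, -2], [-3.87, -2.2, 5, -2], [-3.87, -2.2, 8, -2], [-3.87, -2.2, 11, -2], [-3.87, -2.2, 12.9, -2], [-3.87, -2.2, 12.9, -2], [-3.87, -2.2, 12.9, -2]]
  ]
}}

```text
time: 1.9
tool_pos: [0.4763, 0.1712, 0.0741]
eef_rot: [0.23, 0.973, 0.0, -0.0]
ft_force: [0.1, 0.2, 0.5]
opening: 0.997
```

{"api": "jog_arm", "payload": {
  "targets": [
    [[0, 0, 0, 0], [0, 0, 0, 0], [0, 0, 0, 0], [0, 0, 0, 0], [0, 0, 0, 0], [0, 0, 0, 0], [0, 0, 0, 0]]
  ],
  "grip": -1
}}

```text
time: 2.6
tool_pos: [0.4768, 0.1687, 0.074]
eef_rot: [0.232, 0.973, -0.001, 0.0]
ft_force: [-2.4, -8.3, 5.5]
opening: 0.142
```

```bash
python3 - <<'E'
from h import *
pose();save('wrist','w2')
E
```

```text
t 2.6 p [0.4768 0.1687 0.074 ] yang 63.21 z [ 0.    -0.003 -1.   ] F [-2.43 -8.34  5.55] M [-1.65   0.508  0.209] op 0.142 q [ 0.08 -0.15 -0.44  1.28 -0.    0.55]
```

{"api": "jog_arm", "payload": {
  "targets": [
    [[0, -0.1, 0, 8], [0, -0.1, 0, 16], [0, -0.1, 0, 24], [0, -0.1, 0, 32], [0, -0.1, 0, 40], [0, -0.1, 0, 48], [0, -0.1, 0, 56], [0, -0.1, 0, 62]]
  ]
}}

```text
time: 3.45
tool_pos: [0.4777, 0.1697, 0.0741]
eef_rot: [0.701, 0.713, 0.002, 0.001]
ft_force: [6.3, 2.4, -2.1]
opening: 0.141
```

```bash
python3 - <<'E'
from h import *
pose()
E
```

```text
t 3.45 p [0.4777 0.1697 0.0741] yang 0.96 z [ 0.003  0.002 -1.   ] F [ 6.34  2.36 -2.11] M [ 0.748 -1.238  0.323] op 0.141 q [ 0.08 -0.16 -0.44  1.28  0.    1.64]
```

{"api": "jog_arm", "payload": {
  "targets": [
    [[0, 0, 0, 6], [0, 0, 0, 10], [0, 0, 0, 13], [0, 0, 0, 13]]
  ]
}}

```text
time: 3.85
tool_pos: [0.4779, 0.1698, 0.0743]
eef_rot: [0.775, 0.632, 0.002, 0.001]
ft_force: [7.3, 0.7, -1.7]
opening: 0.141
```

```bash
python3 - <<'E'
from h import *
pose()
E
```

```text
t 3.85 p [0.4779 0.1698 0.0743] yang -11.6 z [ 0.004  0.001 -1.   ] F [ 7.32  0.74 -1.74] M [ 0.37  -1.353  3.007] op 0.141 q [ 0.08 -0.16 -0.44  1.28  0.    1.86]
```

{"api": "jog_arm", "payload": {
  "targets": [
    [[0, 0, 0, 0], [0, 0, 0, 0], [0, 0, 0, 0], [0, 0, -2, 0], [0, 0, -6, 0], [0, 0, -10, 0], [0, 0, -13, 0], [0, 0, -13, 0]]
  ],
  "grip": -0.3
}}

```text
time: 4.65
tool_pos: [0.4782, 0.1692, 0.2082]
eef_rot: [0.776, 0.631, 0.003, 0.002]
ft_force: [0.7, 0.6, -0.6]
opening: 0.348
```

```bash
python3 - <<'E'
from h import *
p,M,o=pose();f=save('wrist','w3');P=pts(f)
t=save('top','t3');P2=pts(t)
for n,f,P in(('w',f,P),('t',t,P2)):
  im=f['image'];hsv=cv2.cvtColor(im,cv2.COLOR_BGR2HSV);z=P[...,2]
  k=(z>.092)&(z<.108)&(np.hypot(P[...,0]-.477,P[...,1]-.169)<.035);q=P[k]
  if len(q)>9:print(n,'knob',len(q),q.mean(0),cv2.minAreaRect((q[:,:2]*1000).astype(np.float32)))
  red=((hsv[...,0]<8)|(hsv[...,0]>172))&(hsv[...,1]>130)&(np.hypot(P[...,0]-.58,P[...,1]-.145)<.09);q=P[red]
  if len(q)>9:print('red',len(q),q.min(0),q.max(0))
E
```

```text
t 4.65 p [0.4782 0.1692 0.2082] yang -11.77 z [ 0.007  0.    -1.   ] F [ 0.69  0.56 -0.58] M [-0.007  0.013  0.017] op 0.348 q [ 0.08 -0.19 -0.23  1.52 -0.    1.86]
w knob 763 [0.47828601 0.16900889 0.1002267 ] ((478.3738708496094, 167.55255126953125), (47.38491439819336, 18.811405181884766), 77.65355682373047)
red 7881 [0.53266527 0.0881828  0.08397578] [0.63191396 0.19874539 0.12362304]
t knob 23 [0.47646403 0.15008261 0.10013844] ((476.5594482421875, 149.9309539794922), (11.614043235778809, 7.105896472930908), 0.8203157186508179)
red 649 [0.4903188  0.09057263 0.08163096] [0.62476708 0.18428793 0.6983446 ]
```

View pics/w3.png

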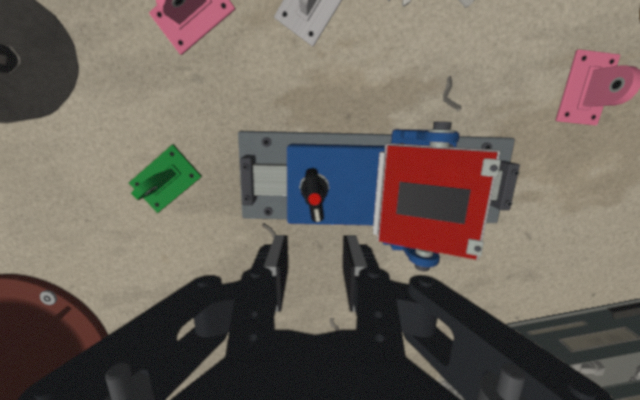

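The knob bar now lies across the rail at (314,193), turned about 75.7° and wound hard against the stop at 3 N·m. The tape at (433,202) is clearly visible, so I'll measure it here.

```bash
python3 - <<'E'
from h import *
for tag in('w3','top0'):
  d=np.load(f'pics/{tag}.npz');P=d['P'];im=d['image'];hsv=cv2.cvtColor(im,cv2.COLOR_BGR2HSV)
  near=(np.hypot(P[...,0]-.582,P[...,1]-.145)<.075)&(P[...,2]>.07)&(P[...,2]<.13)
  red=((hsv[...,0]<8)|(hsv[...,0]>172))&(hsv[...,1]>130)&near
  red=cv2.erode(red.astype(np.uint8),np.ones((3,3)))>0
  q=P[red];A=np.c_[q[:,:2],np.ones(len(q))];k=np.ones(len(q),bool)
  for _ in range(5):
    s=np.linalg.lstsq(A[k],q[k,2],rcond=None)[0];k=abs(A@s-q[:,2])<.004
  n=np.array([-s[0],-s[1],1]);n/=np.linalg.norm(n)
  x=np.array([s[0],s[1],0]);x/=np.linalg.norm(x);x=x-(x@n)*n;x/=np.linalg.norm(x);y=np.cross(n,x)
  print(tag,'tilt deg',np.degrees(np.arccos(n[2])),'dir',np.degrees(np.arctan2(s[1],s[0])),'rms',(A@s-q[:,2])[k].std())
  t=(hsv[...,1]<110)&(hsv[...,2]<110)&near&(abs((P-q[k].mean(0))@n)<.006)&(np.hypot(P[...,0]-.582,P[...,1]-.145)<.04)
  t=cv2.morphologyEx(t.astype(np.uint8),cv2.MORPH_OPEN,np.ones((3,3)))>0
  tp=P[t];o=tp.mean(0);uv=np.c_[(tp-o)@x,(tp-o)@y]*1000
  r=cv2.minAreaRect(uv.astype(np.float32));c=o+(r[0][0]*x+r[0][1]*y)/1000
  print('tape',len(tp),r,'centre',c.round(4),'x',x.round(4),'n',n.round(4),'above panel',((tp-q[k].mean(0))@n).mean())
# lug from w1 and top0
for tag in('w1','top0'):
  d=np.load(f'pics/{tag}.npz');P=d['P'];
  near=np.hypot(P[...,0]-.5163,P[...,1]-.359)<.06
  w=P[near&(P[...,2]>.035)&(P[...,2]<.07)];print(tag,len(w),w.mean(0),cv2.minAreaRect((w[:,:2]*1000).astype(np.float32)))
  w=P[near&(P[...,2]>.0035)&(P[...,2]<.07)];print(len(w),cv2.minAreaRect((w[:,:2]*1000).astype(np.float32)))
E
```

```text
w3 tilt deg 24.544631371964734 dir -13.11799563735952 rms 0.0007885532276053101
tape 2245 ((-1.160430908203125, -0.2900266647338867), (58.64580535888672, 31.268653869628906), 0.24040931463241577) centre [0.5813 0.1435 0.1054] x [ 0.8859 -0.2064  0.4154] n [-0.4046  0.0943  0.9096] above panel 0.0015693258650297055
top0 tilt deg 24.622085375304295 dir -12.764198281821974 rms 0.0016377335892287835
tape 307 ((-0.44306182861328125, 0.3547840118408203), (57.909393310546875, 30.150842666625977), 0.7698618173599243) centre [0.5816 0.1453 0.1049] x [ 0.8866 -0.2009  0.4166] n [-0.4063  0.0921  0.9091] above panel 0.0014684501438250444
w1 384 [0.51206678 0.35431971 0.05171899] ((516.1924438476562, 358.3440246582031), (37.83808517456055, 10.870012283325195), 44.22221755981445)
2656 ((517.0237426757812, 358.80621337890625), (80.97004699707031, 52.17451477050781), 44.36385726928711)
top0 78 [0.51595147 0.35702887 0.05155898] ((517.6749877929688, 359.02618408203125), (39.79875564575195, 11.053513526916504), 43.86830520629883)
470 ((513.5736083984375, 358.79754638671875), (95.60830688476562, 94.34737396240234), 79.26468658447266)
```

{"api": "jog_arm", "payload": {
  "targets": [
    [[2.5, 0, 0, -8.5], [5, 0, 0, -17], [7.5, 0, 0, -25.5], [10, 0, 0, -34], [12.5, 0, 0, -42.5], [15, 0, 0, -51], [17.5, 0, 0, -59.5], [19.35, 0, 0, -68]]
  ],
  "grip": 1
}}

```text
time: 5.55
tool_pos: [0.5148, 0.3596, 0.2012]
eef_rot: [0.287, 0.958, -0.001, -0.001]
ft_force: [-0.3, 0.7, -0.7]
opening: 0.998
```

{"api": "jog_arm", "payload": {
  "targets": [
    [[0, 0, 0, -8.5], [0, 0, 0, -17], [0, 0, 0, -25.5], [0, 0, 0, -34], [0, 0, 0, -42.5], [0, 0, 0, -51], [0, 0, 0, -59.5], [0, 0, 0, -68]]
  ]
}}

```text
time: 6.35
tool_pos: [0.5147, 0.3582, 0.2013]
eef_rot: [-0.297, 0.955, -0.0, -0.002]
ft_force: [0.1, 0.7, -0.0]
opening: 0.999
```

{"api": "jog_arm", "payload": {
  "targets": [
    [[0, 0, 2, -8], [0, 0, 4, -10], [0, 0, 4, -10]]
  ]
}}

```text
time: 6.65
tool_pos: [0.5132, 0.3576, 0.1586]
eef_rot: [-0.377, 0.926, -0.0, -0.004]
ft_force: [0.2, -0.1, -0.6]
opening: 1.003
```

```bash
python3 - <<'E'
from h import *
p,M,o=pose();f=save('wrist','w4');P=pts(f)
near=np.hypot(P[...,0]-.5163,P[...,1]-.359)<.06
for lo in(.035,.0035):
  w=P[near&(P[...,2]>lo)&(P[...,2]<.07)];print(len(w),cv2.minAreaRect((w[:,:2]*1000).astype(np.float32)))
to([.517,.3588,.015],p,M)
E
```

```text
t 6.65 p [0.5132 0.3576 0.1586] yang 134.26 z [-0.007 -0.003 -1.   ] F [ 0.17 -0.06 -0.56] M [-0.039  0.082  0.005] op 1.003 q [ 0.4   0.19  0.06  1.45  0.   -0.37]
452 ((515.7966918945312, 358.46905517578125), (37.289894104003906, 10.297276496887207), 43.962608337402344)
3155 ((517.1245727539062, 359.5122985839844), (79.62918090820312, 51.71934509277344), 44.22190475463867)
shift cm [-0.46 -0.21 14.36]
```

{"api": "jog_arm", "payload": {
  "targets": [
    [[-0.4, -0.2, 4, 0], [-0.45, -0.2, 8, 0], [-0.45, -0.2, 11, 0], [-0.45, -0.2, 13.5, 0], [-0.45, -0.2, 14.3, 0], [-0.45, -0.2, 14.3, 0]]
  ]
}}

```text
time: 7.3
tool_pos: [0.5196, 0.3601, 0.02]
eef_rot: [-0.376, 0.927, 0.0, -0.001]
ft_force: [-0.5, -0.5, 0.4]
opening: 1.002
```

{"api": "jog_arm", "payload": {
  "targets": [
    [[0, 0, 0, 0], [0, 0, 0, 0], [0, 0, 0, 0], [0, 0, 0, 0], [0, 0, 0, 0], [0, 0, 0, 0], [0, 0, 0, 0], [0, 0, 0, 0]]
  ],
  "grip": -1
}}

```text
time: 8.1
tool_pos: [0.5205, 0.3605, 0.021]
eef_rot: [-0.377, 0.926, 0.0, 0.0]
ft_force: [-0.4, 0.1, 6.1]
opening: 0.109
```

```bash
python3 - <<'E'
from h import *
p,M,o=pose();to([.517,.359,.015],p,M)
E
```

```text
t 8.1 p [0.5205 0.3605 0.021 ] yang 134.25 z [ 0.001  0.    -1.   ] F [-0.42  0.07  6.1 ] M [-0.028  0.089 -0.028] op 0.109 q [ 0.4   0.27 -0.1   1.2   0.   -0.37]
shift cm [0.36 0.14 0.6 ]
```

{"api": "jog_arm", "payload": {
  "targets": [
    [[0, 0, 0, 0], [0, 0, 0, 0], [0.2, 0.1, 0.3, 0], [0.4, 0.1, 0.6, 0], [0.4, 0.1, 0.6, 0], [0.4, 0.1, 0.6, 0]]
  ],
  "grip": -0.2
}}

```text
time: 8.7
tool_pos: [0.5164, 0.3581, 0.0142]
eef_rot: [-0.377, 0.926, -0.0, -0.0]
ft_force: [0.2, 0.7, -0.2]
opening: 0.402
```

{"api": "jog_arm", "payload": {
  "targets": [
    [[0, 0, 0, 0], [0, 0, 0, 0], [0, 0, 0, 0], [0, 0, 0, 0], [0, 0, 0, 0], [0, 0, 0, 0]]
  ],
  "grip": -1
}}

```text
time: 9.3
tool_pos: [0.5169, 0.3584, 0.0148]
eef_rot: [-0.377, 0.926, 0.0, 0.0]
ft_force: [-0.7, 0.0, 2.6]
opening: 0.11
```

```bash
python3 - <<'E'
from h import *
p,M,o=pose();to([.517,.359,.015],p,M)
E
```

```text
t 9.3 p [0.5169 0.3584 0.0148] yang 134.25 z [ 0.001  0.    -1.   ] F [-0.7   0.01  2.56] M [ 0.043 -0.047  0.032] op 0.11 q [ 0.4   0.26 -0.12  1.18  0.   -0.37]
shift cm [-0.05  0.04 -0.02]
```

{"api": "jog_arm", "payload": {
  "targets": [
    [[0, 0, -3, 0], [0, 0, -8, 0], [0, 0, -13, 0], [0, 0, -18, 0], [0, 0, -20, 0], [0, 0, -20, 0]]
  ]
}}

```text
time: 9.9
tool_pos: [0.5182, 0.3589, 0.2186]
eef_rot: [-0.377, 0.926, 0.0, 0.003]
ft_force: [0.5, 0.5, -1.2]
opening: 0.11
```

```bash
python3 - <<'E'
from h import *
p,M,o=pose();to([.578,.1446,.22],p,M)
d=np.load('pics/w3.npz');P=d['P'];im=d['image'];hsv=cv2.cvtColor(im,cv2.COLOR_BGR2HSV)
x=np.array([.8859,-.2064,.4154]);n=np.array([-.4046,.0943,.9096]);y=np.cross(n,x);L=(P-[.5814,.144,.1052])@np.c_[x,y,n]*1000
w=(hsv[...,1]<60)&(hsv[...,2]>140)&(abs(L[...,0])<55)&(abs(L[...,1])<55)&(abs(L[...,2])<15)
c,lab=cv2.connectedComponents(w.astype(np.uint8))
for i in range(1,c):
  q=L[lab==i]
  if len(q)>15:print(len(q),q.min(0).round(1),q.max(0).round(1),np.median(q,0).round(1))
r=((hsv[...,0]<8)|(hsv[...,0]>172))&(hsv[...,1]>130)&(abs(L[...,2])<6);print(np.percentile(L[r],[.5,99.5],axis=0))
E
```

```text
t 9.9 p [0.5182 0.3589 0.2186] yang 134.25 z [ 0.005  0.002 -1.   ] F [ 0.46  0.46 -1.21] M [ 0.041 -0.028  0.017] op 0.11 q [ 0.4   0.19  0.16  1.54  0.   -0.37]
shift cm [ 10.67 -19.53  -0.16]
41 [-4.8 48.6 -5.8] [ 3.3 53.2  1.6] [-0.7 51.3 -0.9]
453 [-51.2 -49.4  -5.9] [-44.8  40.4   1.2] [-48.3   0.3  -1.1]
220 [35.4 13.  -6.5] [47.1 42.2  2.7] [40.7 33.1  0.8]
31 [ 45.2 -29.9  -6. ] [ 46.7 -11.4  -3.3] [ 45.9 -21.3  -4.5]
151 [ 35.8 -49.4  -5.1] [ 47.4 -30.2   2.5] [ 40.3 -37.2   0.8]
21 [ -4.1 -54.5  -2. ] [  2.4 -50.7   0.5] [ -0.5 -52.8  -0.7]
[[-43.66558143 -48.4797228   -3.22111556]
 [ 43.64626922  47.52471621   0.55570194]]
```

{"api": "jog_arm", "payload": {
  "targets": [
    [[1.5, -2.7, 0, 7], [3, -5.4, 0, 14], [4.5, -8.2, 0, 21], [6, -11, 0, 28], [7.5, -13.7, 0, 36], [9, -16.5, 0, 44], [10.4, -19, 0, 52], [10.6, -19.6, 0, 57.4]]
  ]
}}

```text
time: 10.7
tool_pos: [0.5772, 0.1411, 0.2121]
eef_rot: [0.119, 0.993, -0.001, -0.001]
ft_force: [0.2, 0.6, -0.8]
opening: 0.111
```

{"api": "jog_arm", "payload": {
  "targets": [
    [[0, 0, 0, 0], [0, 0, 0, 0], [0, 0, 0, 0]]
  ]
}}

```text
time: 11.0
tool_pos: [0.5769, 0.1447, 0.2137]
eef_rot: [0.113, 0.994, 0.0, -0.001]
ft_force: [-0.3, -0.5, -0.8]
opening: 0.107
```

```bash
cat >> h.py <<'E'
C=np.array([.5814,.144,.1052]);a=np.radians(24.55);b=np.radians(-13.1)
U=np.array([np.cos(b),np.sin(b),0]);V=np.array([-np.sin(b),np.cos(b),0])
def rel(p,M):
    g=p-.019*M[:,2]-C if 0 else p-.019*M[:,2]-C
    print('grip rel tape: s,y,z mm',(1000*np.array([g@U,g@V,g[2]])).round(1))
E
python3 - <<'E'
from h import *
p,M,o=pose();rel(p,M)
f=save('wrist','w5');P=pts(f);np.savez('pics/w5.npz',P=P,image=f['image'])
E
```

```text
t 11.0 p [0.5769 0.1447 0.2137] yang 77.03 z [-0.001  0.    -1.   ] F [-0.27 -0.54 -0.81] M [-0.028 -0.059 -0.057] op 0.107 q [0.03 0.09 0.05 1.53 0.   0.25]
grip rel tape: s,y,z mm [ -4.5  -0.4 127.5]
```

View pics/w5.png

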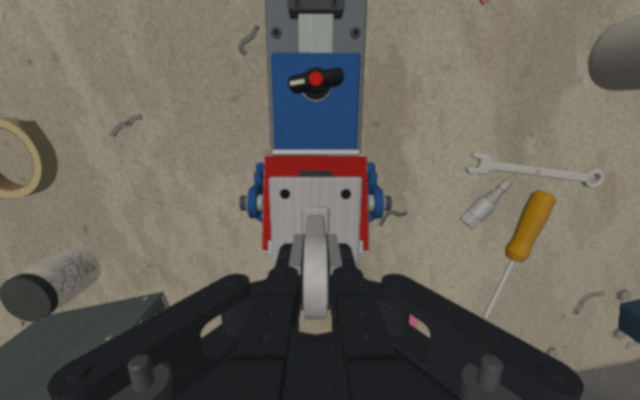

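The lug is held square at (316,260), its foot above the panel, with the knob across the rail at (316,78). Next I approach with the uphill edge first, to pivot the lug about the jaw axis.

{"api": "jog_arm", "payload": {
  "targets": [
    [[-0.3, 0, 3, 0], [-0.7, 0, 5, 0], [-0.75, 0.04, 6.5, 0], [-0.75, 0.04, 7.1, 0], [-0.75, 0.04, 7.1, 0], [-0.75, 0.04, 7.1, 0]]
  ]
}}

```text
time: 11.65
tool_pos: [0.5852, 0.1428, 0.1445]
eef_rot: [0.114, 0.993, 0.0, 0.001]
ft_force: [-0.0, 0.2, -0.9]
opening: 0.111
```

```bash
cat >> h.py <<'E'
def foot(f=None,bias=0):
    f=f or grab_frame('wrist');P=pts(f);im=f['image'];hsv=cv2.cvtColor(im,cv2.COLOR_BGR2HSV)
    p=get_obs()['tool_pos'];d=P-p;s=d@U;t=d@V
    m=(hsv[...,1]<60)&(hsv[...,2]>110)&(s>-.05)&(s<-.021)&(abs(t)<.024)&(d[...,2]<.012)&(d[...,2]>-.06)
    m=cv2.erode(m.astype(np.uint8),np.ones((3,3)))>0
    q=P[m];
    if len(q)<30: print('foot n',len(q));return
    A=np.c_[(q-C)@U,(q-C)@V,np.ones(len(q))];k=np.ones(len(q),bool)
    for _ in range(5):
        c=np.linalg.lstsq(A[k],q[k,2]-C[2],rcond=None)[0];r=abs(A@c-(q[:,2]-C[2]));k=r<.002
    # extents in foot plane
    sl=np.arctan(c[0]);print('foot n',k.sum(),'slope',np.degrees(sl).round(2),'roll',np.degrees(np.arctan(c[1])).round(2),'low edge s',(1000*np.percentile(A[k,0],1)).round(1),'y',(1000*np.percentile(A[k,1],[1,99])).round(1),'z@s=-20',(1000*(c@[-.02,0,1])).round(1))
E
python3 - <<'E'
from h import *
p,M,o=pose();rel(p,M);foot()
E
```

```text
t 11.65 p [0.5852 0.1428 0.1445] yang 76.87 z [ 0.001  0.    -1.   ] F [-0.04  0.24 -0.87] M [-0.01   0.007  0.005] op 0.111 q [ 0.02  0.11 -0.05  1.41  0.    0.25]
grip rel tape: s,y,z mm [ 3.9 -0.3 58.3]
foot n 2187 slope 0.76 roll -0.02 low edge s -34.6 y [-23.2  22.6] z@s=-20 29.1
```

{"api": "jog_arm", "payload": {
  "targets": [
    [[0, 0, 0.3, 0], [0, 0, 0.5, 0], [0.1, 0, 0.7, 0], [0.3, 0, 0.9, 0], [0.45, 0, 1.1, 0], [0.6, 0, 1.3, 0], [0.6, 0, 1.3, 0]]
  ]
}}

```text
time: 12.4
tool_pos: [0.5814, 0.1435, 0.1333]
eef_rot: [0.115, 0.993, -0.0, 0.003]
ft_force: [2.3, -1.2, 9.4]
opening: 0.113
```

```bash
python3 - <<'E'
from h import *
p,M,o=pose();rel(p,M);foot()
E
```

```text
t 12.4 p [0.5814 0.1435 0.1333] yang 76.82 z [ 0.007 -0.001 -1.   ] F [ 2.3  -1.16  9.44] M [-0.591 -0.951 -0.038] op 0.113 q [ 0.02  0.1  -0.09  1.38 -0.    0.25]
grip rel tape: s,y,z mm [ 0.  -0.5 47.1]
foot n 1646 slope 5.88 roll 0.04 low edge s -35.0 y [-23.6  22.4] z@s=-20 16.2
```

Pivoting works at about 9 N (5.9° so far). Continuing.

{"api": "jog_arm", "payload": {
  "targets": [
    [[0.2, 0, 0.2, 0], [0.35, 0, 0.4, 0], [0.5, 0, 0.6, 0], [0.65, 0, 0.8, 0], [0.75, 0, 0.95, 0], [0.85, 0, 1.1, 0], [0.85, 0, 1.1, 0]]
  ]
}}

```text
time: 13.15
tool_pos: [0.5729, 0.1457, 0.122]
eef_rot: [0.115, 0.993, 0.0, 0.003]
ft_force: [2.1, 0.0, 9.1]
opening: 0.109
```

```bash
python3 - <<'E'
from h import *
p,M,o=pose();rel(p,M);foot()
E
```

```text
t 13.15 p [0.5729 0.1457 0.122 ] yang 76.84 z [ 0.006 -0.    -1.   ] F [2.07 0.03 9.07] M [-0.269 -0.888  0.02 ] op 0.109 q [ 0.03  0.08 -0.13  1.36 -0.    0.26]
grip rel tape: s,y,z mm [-8.8 -0.2 35.8]
foot n 715 slope 58.78 roll 0.6 low edge s -45.1 y [-22.6  22.7] z@s=-20 18.4
```

```bash
sed -i 's/(abs(t)<.024)&(d\[...,2\]<.012)/(abs(t)<.027)\&(abs(t)>.009)\&(d[...,2]<.0)/; s/(s>-.05)/(s>-.06)/' h.py; python3 - <<'E'
from h import *
foot(); f=save('wrist','w6')
E
```

```text
foot n 458 slope 58.74 roll -0.2 low edge s -45.1 y [-26.1  25.4] z@s=-20 18.0
```

View pics/w6.png

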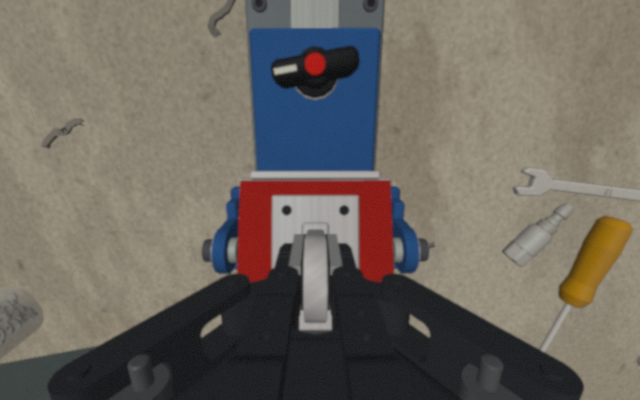

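Foot seen at (316,220), square on the panel, with the holes at (287,210) and (344,210). My mask mixed in the panel's white low edge, so I'll take the connected component of the foot instead.

```bash
cat >> h.py <<'E'
def foot(f=None):
    f=f or grab_frame('wrist');P=pts(f);hsv=cv2.cvtColor(f['image'],cv2.COLOR_BGR2HSV)
    m=((hsv[...,1]<60)&(hsv[...,2]>110)).astype(np.uint8);m[:, :230]=0;m[:,400:]=0
    m=cv2.erode(m,np.ones((3,3)));n,lab,st,ce=cv2.connectedComponentsWithStats(m)
    v,u=np.mgrid[0:400,0:640]
    g=np.zeros(m.shape,bool)
    for i in range(1,n):
        if st[i,4]>150 and st[i,1]+st[i,3]/2>185 and st[i,1]<240: g|=lab==i
    g&=(abs(u-316)>16)
    q=P[g];q=q[~np.isnan(q[:,0])];A=np.c_[(q-C)@U,(q-C)@V,np.ones(len(q))];z=q[:,2]-C[2]
    best=None;rng=np.random.default_rng(0)
    for _ in range(200):
        i=rng.choice(len(q),3,False)
        try:c=np.linalg.solve(A[i],z[i])
        except Exception:continue
        k=abs(A@c-z)<.0015
        if best is None or k.sum()>best.sum():best=k
    c=np.linalg.lstsq(A[best],z[best],rcond=None)[0]
    print('foot',len(q),best.sum(),'slope',np.degrees(np.arctan(c[0])).round(2),'roll',np.degrees(np.arctan(c[1])).round(2),'low edge s',(1000*np.percentile(A[best,0],1)).round(1),'y',(1000*np.percentile(A[best,1],[1,99])).round(1),'z@s=-20',(1000*(c@[-.02,0,1])).round(1))
E
python3 - <<'E'
from h import *
d=dict(np.load('pics/w6.npz'));foot(d);foot(dict(np.load('pics/w3.npz'))) if 0 else None
E
```

```text
foot 2281 2230 slope 18.26 roll 0.02 low edge s -34.4 y [-25.6  24.2] z@s=-20 2.4
```

{"api": "jog_arm", "payload": {
  "targets": [
    [[0.1, 0, 0.1, 0], [0.2, 0, 0.2, 0], [0.3, 0, 0.3, 0], [0.4, 0.03, 0.4, 0], [0.5, 0.03, 0.5, 0], [0.5, 0.03, 0.5, 0]]
  ]
}}

```text
time: 13.9
tool_pos: [0.5688, 0.1471, 0.1179]
eef_rot: [0.115, 0.993, 0.0, 0.004]
ft_force: [2.5, -1.3, 12.4]
opening: 0.11
```

```bash
python3 - <<'E'
from h import *
p,M,o=pose();rel(p,M);f=save('wrist','w7');foot(f);print('normal F',o['ft_force']@[-.4046,.0943,.9096],'upslope F',o['ft_force']@[.886,-.206,.4155])
E
```

```text
t 13.9 p [0.5688 0.1471 0.1179] yang 76.83 z [ 0.007 -0.    -1.   ] F [ 2.48 -1.32 12.39] M [-0.321 -0.92  -0.041] op 0.11 q [ 0.03  0.07 -0.15  1.35 -0.    0.26]
grip rel tape: s,y,z mm [-13.2   0.1  31.7]
foot 2065 1987 slope 21.63 roll 0.02 low edge s -35.9 y [-25.3  24.5] z@s=-20 -1.1
normal F 10.14096338588254 upslope F 7.618652900729164
```

{"api": "jog_arm", "payload": {
  "targets": [
    [[0.1, 0, 0.1, 0], [0.2, 0, 0.2, 0], [0.2, 0, 0.3, 0], [0.2, 0, 0.3, 0]]
  ]
}}

```text
time: 14.35
tool_pos: [0.5665, 0.1477, 0.1152]
eef_rot: [0.115, 0.993, 0.0, 0.003]
ft_force: [-1.5, -0.2, 17.0]
opening: 0.109
```

```bash
python3 - <<'E'
from h import *
p,M,o=pose();rel(p,M);f=save('wrist','w8');foot(f);print('normal F',o['ft_force']@[-.4046,.0943,.9096],'upslope F',o['ft_force']@[.886,-.206,.4155])
E
```

```text
t 14.35 p [0.5665 0.1477 0.1152] yang 76.84 z [ 0.007 -0.    -1.   ] F [-1.46 -0.17 17.03] M [-0.312 -0.375  0.049] op 0.109 q [ 0.03  0.06 -0.16  1.34 -0.    0.26]
grip rel tape: s,y,z mm [-15.5   0.2  29. ]
foot 1895 1834 slope 24.64 roll 0.12 low edge s -36.1 y [-25.3  24.5] z@s=-20 -3.6
normal F 16.069266499777797 upslope F 5.816576611277012
```

```bash
python3 - <<'E'
from h import *
f=np.load('pics/w8.npz');hsv=cv2.cvtColor(f['image'],cv2.COLOR_BGR2HSV)
K=np.array([[f['fx'],0,f['cx']],[0,f['fy'],f['cy']],[0,0,1]]);T=f['T'];X=np.array([np.cos(a)*U[0],np.cos(a)*U[1],np.sin(a)]);N=np.cross(X,V)
def hit(u,v,h): # ray with plane at height h above tape
    p=cv2.undistortPoints(np.array([[[u,v]]],float),K,np.array([float(f['k1']),0,0,0,0]))[0,0]
    r=T[:3,:3]@[p[0],-p[1],-1];o=T[:3,3];t=((C+h*N-o)@N)/(r@N);w=o+t*r-C;return (1000*np.array([w@X,w@V])).round(1)
red=((hsv[...,0]<8)|(hsv[...,0]>172))&(hsv[...,1]>130)
def runs(l):
    e=np.flatnonzero(np.diff(np.r_[0,l.astype(int),0]));return [(i,j) for i,j in zip(e[::2],e[1::2]) if j-i>4]
for u in(290,300,335,345):
    r=runs(red[:260,u]);v0,v1=r[-1];print(u,r,'panel low',hit(u,v0-.5,-.0015),'foot low(top edge)',hit(u,v1-.5,.005),'(underside)',hit(u,v1-.5,0))
for v in(215,222,230):
    r=runs(red[v]);print(v,r)
    for i,j in r[:1]+r[-1:]:print(hit(i-.5,v,-.0015),hit(j-.5,v,-.0015),'at top',hit(i-.5,v,.005),hit(j-.5,v,.005))
E
```

```text
290 [(np.int64(194), np.int64(201))] panel low [-44.3 -15.9] foot low(top edge) [-39.  -15.3] (underside) [-39.7 -15.7]
300 [(np.int64(194), np.int64(201))] panel low [-44.3  -9.6] foot low(top edge) [-39.   -9.3] (underside) [-39.7  -9.5]
335 [(np.int64(194), np.int64(201))] panel low [-44.3  12.4] foot low(top edge) [-39.   11.9] (underside) [-39.6  12.3]
345 [(np.int64(194), np.int64(201))] panel low [-44.3  18.7] foot low(top edge) [-39.  18.] (underside) [-39.6  18.5]
215 [(np.int64(236), np.int64(271)), (np.int64(359), np.int64(393))]
[-30.8 -49.8] [-30.8 -27.9] at top [-30.3 -48. ] [-30.3 -26.9]
[-30.7  26.9] [-30.6  48.2] at top [-30.2  25.9] [-30.1  46.4]
222 [(np.int64(236), np.int64(271)), (np.int64(359), np.int64(393))]
[-26.4 -49.6] [-26.4 -27.9] at top [-26.1 -47.8] [-26.1 -26.8]
[-26.3  26.8] [-26.3  48. ] at top [-26.   25.8] [-25.9  46.2]
230 [(np.int64(236), np.int64(271)), (np.int64(359), np.int64(393))]
[-21.5 -49.5] [-21.5 -27.8] at top [-21.3 -47.7] [-21.3 -26.8]
[-21.4  26.7] [-21.3  47.8] at top [-21.2  25.7] [-21.2  46.1]
```

View pics/w8.png

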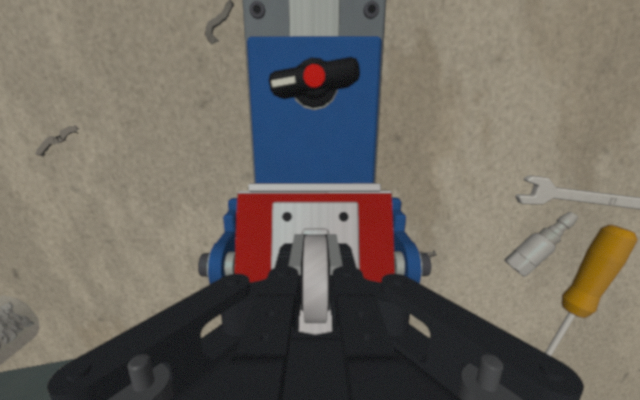

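The picture shows the foot at (316,225), parallel to the panel. Relative to the panel edges it is off-centre by only about 0.3 mm along and 0.3 mm across, and its slope is 24.6° against 24.55°. The only thing left is to trim the push from 16 to about 10 N.

{"api": "jog_arm", "payload": {
  "targets": [
    [[0, 0, -0.05, 0], [0, 0, -0.05, 0], [0, 0, -0.05, 0]]
  ]
}}

```text
time: 14.7
tool_pos: [0.5664, 0.1477, 0.1152]
eef_rot: [0.115, 0.993, 0.0, 0.003]
ft_force: [0.1, 0.2, 14.1]
opening: 0.112
```

```bash
python3 - <<'E'
from h import *
p,M,o=pose();rel(p,M)
for i in range(4):
  f=grab_frame('wrist');o=get_obs();F=o['ft_force'];print('normal F',F@[-.4046,.0943,.9096],'up',F@[.886,-.206,.4155],F.round(1))
foot(f)
E
```

```text
t 14.7 p [0.5664 0.1477 0.1152] yang 76.84 z [ 0.006 -0.    -1.   ] F [ 0.11  0.18 14.09] M [-0.225 -0.621 -0.001] op 0.112 q [ 0.03  0.06 -0.16  1.34 -0.    0.26]
grip rel tape: s,y,z mm [-15.6   0.2  29. ]
normal F 10.700770968054297 up 6.512284686262214 [ 1.4 -0.6 12.4]
normal F 12.32048082925507 up 6.662175147238325 [ 1.   0.1 14. ]
normal F 12.405107477755182 up 5.665584749726321 [-0.1 -0.3 13.6]
normal F 11.985368895846305 up 6.34441905519301 [ 0.7 -0.3 13.5]
foot 1895 1834 slope 24.41 roll 0.07 low edge s -36.3 y [-25.3  24.6] z@s=-20 -3.6
```

{"api": "jog_arm", "payload": {
  "targets": [
    [[0, 0, -0.035, 0], [0, 0, -0.035, 0], [0, 0, -0.035, 0], [0, 0, -0.035, 0]]
  ]
}}

```text
time: 15.3
tool_pos: [0.5662, 0.1477, 0.1151]
eef_rot: [0.115, 0.993, 0.0, 0.003]
ft_force: [1.0, -0.4, 11.4]
opening: 0.108
```

```bash
python3 - <<'E'
from h import *
p,M,o=pose();rel(p,M)
for i in range(6):
  f=grab_frame('wrist');o=get_obs();F=o['ft_force'];print('normal F',F@[-.4046,.0943,.9096],'up',F@[.886,-.206,.4155],F.round(1),o['time'])
foot(f)
np.savez('pics/w9.npz',P=pts(f),**f)
k=pts(f);k=k[(k[...,2]>.092)&(k[...,2]<.108)&(np.hypot(k[...,0]-.477,k[...,1]-.169)<.035)];print('knob',k.mean(0),cv2.minAreaRect((k[:,:2]*1000).astype(np.float32)))
E
```

```text
t 15.3 p [0.5662 0.1477 0.1151] yang 76.84 z [ 0.006  0.    -1.   ] F [ 0.98 -0.45 11.39] M [-0.158 -0.619  0.043] op 0.108 q [ 0.03  0.06 -0.16  1.35 -0.    0.26]
grip rel tape: s,y,z mm [-15.8   0.2  28.9]
normal F 9.304527284166536 up 5.309085337878002 [ 1.1  0.4 10.7] 15.35
normal F 10.088708448838023 up 5.185139513829465 [ 0.6  0.3 11.3] 15.4
normal F 10.076210578285044 up 5.3138493367039255 [ 0.9  0.8 11.4] 15.45
normal F 10.434872258533344 up 4.552976815004724 [-0.1  0.3 11.4] 15.5
normal F 10.073532916475985 up 5.703244589840629 [ 0.9 -0.4 11.5] 15.55
normal F 10.021100069213476 up 5.536738441814062 [ 1.   0.4 11.4] 15.6
foot 1896 1811 slope 24.06 roll -0.03 low edge s -36.5 y [-25.4  24.5] z@s=-20 -3.6
knob [0.47784197 0.16735157 0.10032327] ((477.43743896484375, 167.30563354492188), (19.422801971435547, 47.2689208984375), 6.158389568328857)
```

```bash
python3 - <<'E'
from h import *
for tag in('w8','w9'):
  f=dict(np.load(f'pics/{tag}.npz'));P=f['P'];hsv=cv2.cvtColor(f['image'],cv2.COLOR_BGR2HSV);foot(f)
  red=((hsv[...,0]<8)|(hsv[...,0]>172))&(hsv[...,1]>130);red[:185]=0
  red=cv2.erode(red.astype(np.uint8),np.ones((5,5)))>0;q=P[red];q=q[abs(q[:,2]-.1)<.04]
  A=np.c_[(q-C)@U,(q-C)@V,np.ones(len(q))];k=np.ones(len(q),bool)
  for _ in range(5):c=np.linalg.lstsq(A[k],q[k,2]-C[2],rcond=None)[0];k=abs(A@c-q[:,2]+C[2])<.003
  print('panel',k.sum(),np.degrees(np.arctan(c[:2])),'z@-20',1000*(c@[-.02,0,1]))
for tag in('w1','w3','w5','w8'):
  f=np.load(f'pics/{tag}.npz');P=f['P'];im=f['image'];hsv=cv2.cvtColor(im,cv2.COLOR_BGR2HSV)
  if 'T' not in f.files: pass
  m=(P[...,2]>.0985)&(P[...,2]<.105)&(np.hypot(P[...,0]-.477,P[...,1]-.169)<.032)
  q=P[m][:,:2];q=q-q.mean(0);w,e=np.linalg.eigh(q.T@q);v=e[:,1];print(tag,len(q),'bar angle mod 180',np.degrees(np.arctan2(v[1],v[0]))%180,np.sqrt(w/len(q)*12)*1000)
E
```

```text
foot 1895 1834 slope 24.64 roll 0.12 low edge s -36.1 y [-25.3  24.5] z@s=-20 -3.6
panel 5111 [24.6165522   0.06320574] z@-20 -10.762561114428896
foot 1896 1811 slope 24.06 roll -0.03 low edge s -36.5 y [-25.4  24.5] z@s=-20 -3.6
panel 4995 [24.62766175  0.05459217] z@-20 -10.756321591116118
w1 584 bar angle mod 180 157.76044499499187 [11.85054234 45.86366531]
w3 616 bar angle mod 180 86.44508172002003 [11.78749793 45.27595761]
w5 823 bar angle mod 180 87.03500360389889 [12.06631463 44.96113146]
w8 2182 bar angle mod 180 86.47401871150296 [11.71051709 44.97466671]
```

```bash
python3 - <<'E'
from h import *
for i in range(5):foot()
o=get_obs();print(o['ft_force'],o['ft_force']@[-.4046,.0943,.9096],o['tool_pos'])
E
```

```text
foot 1900 1828 slope 24.17 roll 0.17 low edge s -36.5 y [-25.3  24.5] z@s=-20 -3.5
foot 1904 1825 slope 24.28 roll 0.08 low edge s -36.5 y [-25.3  24.5] z@s=-20 -3.5
foot 1901 1810 slope 24.76 roll 0.12 low edge s -36.5 y [-25.3  24.5] z@s=-20 -3.4
foot 1899 1827 slope 24.22 roll 0.06 low edge s -36.5 y [-25.3  24.5] z@s=-20 -3.5
foot 1898 1829 slope 24.24 roll 0.07 low edge s -36.5 y [-25.3  24.6] z@s=-20 -3.5
[ 0.73823026  0.61104845 11.25297407] 9.994639121715451 [0.5661541  0.14774883 0.1150957 ]
```

```bash
python3 -c "
from cell import *
finish_job();o=get_obs();print(o['time'],o['ft_force'],o['opening'])"
```

```text
the job is handed in; nothing more can be done
the job is handed in; nothing more can be done
```

I clamped the carriage, set the lug flush on the tape strip, and handed the job in at about 16 s of the 48 s, still gripping and pressing with about 10 N. The hand-in gave no verdict.

The tool can't tilt under this interface. I gripped the lug level by its web, then turned it in the pads to the slope by pressing its uphill edge on the panel while moving downhill.

| Check | Result |
|---|---|
| Knob | Turned about 71° clockwise, until the moment rose to 3 N·m. Its bar ended 80° from the rail line, which matches the 1.4 rad stop if its slack position is along the rail. |
| Lug slope | 24.1–24.8° over the last readings (mean about 24.3°), against 24.6° for the panel. Sideways tilt about 0.1°. |
| Lug centring | About 0.3 mm off along the strip and 0.3 mm across, measured from the panel edges just before I eased the push off. The foot's low edge moved about 0.4 mm downhill after that. Direction matches the strip. |
| Push | 10.0 N across the tape face, plus about 0.8 N of lug weight. About 5 N also acts along the slope. |

- **First grasp:** it sat 6 mm too high on the web, so I opened and gripped again lower before lifting.
- **Knob angle:** two of my first rectangle fits of the knob bar disagreed with the picture by about 10°. I used a fit to the bar's top face instead.
- **Peak push:** the push on the panel reached about 16 N before I reduced it.
- **Bystanders:** no move went near the tape roll, jar or coupler, but I made no final measurement of them.

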